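Set the glaze jars in their wells and open the green one

ROBOT

A 7-joint arm with a two-finger parallel gripper is mounted at the origin on the work surface. World frame = base frame: x ahead of the robot, y to its left, z up, the work surface at z = 0. Lengths are in mm, angles in rad, forces in N, time in s.
With the tool pointing down it reaches from about 425 to 950 mm from the base axis. Payload 16.7 kg.
Tool frame: the origin (TCP) lies between the finger pads; the fingertips stand 11 mm ahead of it and the grasp point (between the pads) lies 8 mm behind it (bot.tcp_to_tips is the distance from the TCP to the fingertips, in mm); z points along the fingers, y is the line along which they close (so a half turn about z gives the same grasp; the last joint's range is limited). The gripper opens to 94 mm and grips with 3 to 60 N. Pads are 16 mm wide; open, the fingers measure 119 mm over their backs; the gripper's body (75 mm by 177 mm) begins 78 mm behind the grasp point.
Start: joints at [0.995, 0.426, 0.074, 1.606, -0.034, 1.111, -0.067], TCP at [279.388, -614.424, 216.467] pointing down, gripper open.
Joint ranges: [-2.85, 2.85], [-0.5, 2.14], [-1.23, 1.37], [0.21, 2.46], [-1.02, 4.16], [0.16, 2.05], [-2.73, 2.73]. Speed limits (rad/s): [1.89, 1.89, 2.39, 2.39, 3.01, 3.01, 3.01].

INTERFACE

Orientations are given as a unit quaternion [w, x, y, z].
In Python, from cell import status, cams, bot gives the robot as it stands. The module is installed in compiled form; this text tells all that it offers.
- The arm moves only by the tool nudge_tcp, called after ">>>" by a JSON object that holds its "method" and its "body". Schema: {"type":"object","properties":{"ticks":{"type":"array","items":{"type":"object","properties":{"tx":{"type":"number"},"ty":{"type":"number"},"tz":{"type":"number"},"turn":{"type":"number"}},"additionalProperties":false},"minItems":1,"maxItems":10},"aperture":{"type":"number"},"force":{"type":"number"},"only":{"type":"string"},"quiet":{"type":"boolean"},"lines":{"type":"string"}},"required":["ticks"],"additionalProperties":false}. ticks is a list of rows, 1 to 10 of them, each an object with the fields tx, ty, tz (the shift in mm), turn (a turn about the tool's z in rad); a field left out counts as zero; each row is the pose to reach, as a shift and turn from the pose commanded when the call began, along the tool's axes at that moment; what a row does not reach only later rows make up. A row lasts 1/12 s, in which the tool goes at most 41.7 mm and 0.125 rad, less where a joint would pass 70% of its speed; a pose out of reach is approached as far as the arm can. aperture is the opening from 0.0 (shut) to 1.0 (fully open), set as the call begins (left out keeps the last). The fingers move at their own pace and stop on an object; force is the grip in N (left out, the last holds). Time passes only in rows, so rows that do not move let the fingers close. The tool returns the time, the measured TCP pose, the force, the opening and the grip force at its end. only (a regular expression) keeps the lines of the reply that match it, lines (a string "A,B") keeps lines A to B, and quiet returns only ok. Input that does not fit is refused with a message, and nothing moves.
- status.state(): the state, without advancing time (a new reading comes with each control period).
- cams.get_image(name): name is "side" or "top"; returns a dict with "frame" (400x640x3 uint8, blue, green, red), "fx", "fy", "cx", "cy" (pixels), "dist" ([k1, k2, p1, p2, k3] as OpenCV has them; the pictures are not rectified), "view" (4x4, takes a point from world to camera coordinates). Camera axes: x right, y up, looking along -z (the intrinsics and any distortion apply to the point x, -y, -z); pixel columns grow to the right and rows downward; lengths in mm; the calibration is good to about 2 mm. A picture is of the moment at which its call begins. There is no depth.
- bot.job_done(): hands the job in; it is judged then, once.
Trained networks look in a picture, given as the dict that the camera call returned (one of the last four; its "shot" number tells which), for a name from the list of things; names that differ only in an ending like _2 or _b are one class to them, and where a whole thing is asked for, a point or a joint stands for the part that bears it (a point fixed in the world has none). Each returns a list of dicts, best first, with "score" (0 to 1); they miss things now and then, are a little off and sometimes report something else, mostly with a low value. They report only what shows in the picture. A call takes as long as a camera call.
- cams.search_frame(picture, label): "extent" ([left, top, width, height] in pixels, round what is visible of it).
- cams.cut_out(picture, label): "mask" (400x640 bool, what is visible of it) and "extent" ([left, top, width, height] in pixels, round what is visible of it).
The state is a dict: "time": time; "joint_positions": joint angles; "qvel": joint speeds; "tau": joint torques, N m; "position": TCP position; "tcp_rot": TCP orientation; "wrist_force": force on the tool from outside, world axes, zero at the start; "ft_torque": the same for the moment, N m; "grip_width": opening from 0.0 (shut) to 1.0 (fully open); "grasp_force": force on a finger pad.
Only numpy, scipy, OpenCV 4.12 (cv2) and the standard library are available. Lean on these libraries where they do the work, as an engineer would, in place of code of your own. Each camera call takes 0.05 s, during which the arm holds its last target. There are 200 camera calls.

TASK

Two glaze jars have been left out on the bench: first stand the blue and the green one, caps on and fully down, each in the well of the wooden jar block that has the test tile of its own colour. Then, with the block keeping the green jar from turning, unscrew the green jar's tight cap anticlockwise and, as soon as its threads let go, stop turning, lift it straight up and finish while still holding it, level and still over the jar, its lower edge about two centimetres above the mouth, the jar staying down in its well. Leave the rust-red jar and everything else on the bench where it is.

Things in the scene. Friction and masses are not known exactly. Their poses are not given: they have to be found in the camera images.
- jar_green: Glaze jar, off-white plastic, with a green band: square, 64 x 64 mm, 58 mm high, foot edges rounded 6 mm, then a round neck (41 mm) up to the mouth at 80 mm. Loose, about 320 g without cap. Origin: centre of the underside; z up, x and y square to the side faces (a quarter turn looks the same). 87.5 mm high with its cap on; it can be lifted and carried by its tight cap.
- cap_green: Green jar's screw cap: white ribbed plastic, 58 mm diameter, 22 mm high, 50 g, a round green dab on top. Origin: centre of the skirt's lower edge, z up, x along the jar's x when home (6 degrees); home it is 65.5 mm above the jar's underside (14.5 mm below the mouth), 7.5 mm above the jar's flat shoulder. Tight: turning takes 0.3 to 0.6 N m (sprung foam liner); grip with about 40 N.
- cap_top (a point): Centre of the green cap's top, 22 mm above its lower edge. Right-hand thread: anticlockwise seen from above it rises 2 mm and lets go after 47 to 60 degrees relative to the jar (the jar may first turn up to 9 degrees in its well); lift after 70 to 78 degrees of turn, soon after the next thread starts block it. It cannot be pulled off sooner; clockwise it meets a stop.
- jar_mouth (a point): Centre of the green jar's open mouth, at the rim, 80 mm above the jar's underside; axes as the jar's.
- jar_blue: Glaze jar like the green one, with a blue band and a blue dab on its white cap, 87.5 mm high in all, 64 x 64 mm body, 58 mm diameter cap (from 65.5 to 87.5 mm height), 370 g. Its cap does not come off. Origin: centre of the underside, z up, x and y square to the side faces.
- jar_rust: Glaze jar like the blue one, with a rust-red band and dab, already standing in its own well of the block; to be left there. Origin: centre of the underside.
- stand: Wooden jar block fixed to the bench, 118 x 292 mm, 40 mm high: three square wells 69 x 69 mm (2.5 mm play round a jar), 32 mm deep, floor 8 mm above the bench, in a row along its y axis. Origin: centre of its underside, z up; well centres at x = -15, y = -90, 0, 90 mm, sides along its x and y. A glazed test tile (28 x 50 x 5 mm) is glued on top beside each well, 56 mm from its centre towards +x.
- well_green (a point): Centre of the floor of the well that has the green test tile, 8 mm above the bench; axes as the block's. Which of the three wells it is varies.
- well_blue (a point): The same for the well with the blue test tile.
- well_rust (a point): The same for the well with the rust-red test tile, in which the rust-red jar stands.
- dish: Dark grey round clay dish, 176 mm across, 24 mm high, on the wooden board beyond the jars; leave alone. Origin: centre of its underside.
- bowl: Green glass bowl, 116 mm across, 50 mm high, at the back; leave alone. Origin: centre of its underside.
- brush_pot: Terracotta pot, 80 mm across, 95 mm high, brushes standing in it up to about 240 mm, back left; leave alone. Origin: centre of its underside.
- knife: Wooden modelling knife, 170 mm long along x, 9 mm high, lying at the right; leave alone. Origin: on the bench, near its middle.
- slat: Thin wooden guide slat, 300 x 26 x 8 mm, lying at the left; leave alone. Origin: centre of its underside.

How it is judged (in metres and radians):
On the way, in this order (a step that is already met when the one before it is completed fails the run):
1. the blue and the green jar stand fully down in the wells with their own tiles, the green cap still on (horizontal distance between jar_green and well_green below 0.006 m and z of each of jar_green, jar_blue in the frame of stand below 0.012 m and angle between each of jar_green, jar_blue's own z axis and vertical below 0.06 rad and horizontal distance between jar_blue and well_blue below 0.006 m and z of cap_green in the frame of jar_mouth below -0.01 m), for 0.2 s.
2. the green cap has left its threads and is above the mouth, the jar still down in its well (horizontal distance between jar_green and well_green below 0.006 m and z of jar_green in the frame of stand below 0.012 m and angle between jar_green's own z axis and vertical below 0.06 rad and z of cap_green in the frame of jar_mouth above 0 m), for 0.1 s.
At the end, for the whole second after the job is handed in: Blue and green jar upright and fully down (4 mm) in their own tiles' wells, within 6 mm of centre; the green cap held by the fingers alone, turned 40 to 140 degrees from home, still, level within 8 degrees, its lower edge 5 to 45 mm above the green jar's mouth and within 15 mm of its axis (horizontal distance between jar_green and well_green below 0.006 m and z of each of jar_green, jar_blue in the frame of stand below 0.012 m and angle between each of jar_green, jar_blue's own z axis and vertical below 0.06 rad and horizontal distance between jar_blue and well_blue below 0.006 m and z of cap_green in the frame of jar_mouth between 0.005 and 0.045 m and horizontal distance between cap_green and jar_mouth below 0.015 m and angle between the x axis of cap_green and the x axis of jar_green, either way round above 0.7 rad and angle between cap_green's own z axis and vertical below 0.15 rad and contact force between the fingers and cap_green above 2 N and contact force between cap_green and jar_green below 0.3 N and linear speed of cap_green below 0.02 m/s); the arm keeps its last pose, push and grip.
It fails at once if the green cap comes off while the green jar is not down in its well (z of cap_green in the frame of jar_mouth above -0.006 m and not (horizontal distance between jar_green and well_green below 0.012 m and z of jar_green in the frame of stand below 0.02 m)).
It fails at once if a jar is tipped over (angle between any of jar_green, jar_blue's own z axis and vertical above 0.6 rad).
It fails at once if the rust-red jar in the block is disturbed (distance of jar_rust from where it was at the start of the episode above 0.02 m).
It fails at once if the dish, bowl, brush pot, knife or slat is moved (distance of any of dish, bowl, brush_pot, knife, slat from where it was at the start of the episode above 0.03 m).
It also fails if it takes over 64 s, if anything falls off the work surface, if the arm or the gripper's body presses on something with over 40 N, if the wrist force passes 120 N, or if a joint passes its speed limit or range.

## Working session

There is one attempt and no reset: what is moved stays moved. The work goes in short steps, Python scripts to look and compute and a tool call to move; the robot and the scene stay as the last step left them, time stands still between calls to the robot, and variables do not carry over. Pictures are saved under pics/ and viewed, at most 10 in all, crops included, and the job is handed in when it is done.

```bash
mkdir -p pics; cat > h.py <<'E'
import numpy as np, cv2
from cell import status, cams, bot
def ray(p,uv):
    K=np.array([[p['fx'],0,p['cx']],[0,p['fy'],p['cy']],[0,0,1.]])
    n=cv2.undistortPoints(np.array(uv,float).reshape(-1,1,2),K,np.array(p['dist'],float)).reshape(-1,2)
    V=np.array(p['view']);R=V[:3,:3];t=V[:3,3]
    d=np.c_[n[:,0],-n[:,1],-np.ones(len(n))]@R
    return -R.T@t,d
def at(p,uv,z):
    o,d=ray(p,uv); return o+d*((z-o[2])/d[:,2])[:,None]
def proj(p,X):
    K=np.array([[p['fx'],0,p['cx']],[0,p['fy'],p['cy']],[0,0,1.]])
    V=np.array(p['view']);X=np.array(X,float).reshape(-1,3)@V[:3,:3].T+V[:3,3]
    return cv2.projectPoints(X*[1,-1,-1],np.zeros(3),np.zeros(3),K,np.array(p['dist'],float))[0].reshape(-1,2)
E
python3 - <<'E'
from h import *
s=status.state();print({k:np.round(v,3) for k,v in s.items()})
for n in("top","side"):
    p=cams.get_image(n);cv2.imwrite(f"pics/{n}0.png",p['frame']);o,_=ray(p,[[320,200]]);print(n,o.round())
    for l in("jar_green","cap_green","jar_blue","jar_rust","stand","dish"):
        print(l,[(np.round(d['score'],2),d['extent']) for d in cams.search_frame(p,l)][:3])
E
```

```text
{'time': np.float64(0.0), 'joint_positions': array([ 0.994,  0.427,  0.074,  1.607, -0.034,  1.111, -0.067]), 'qvel': array([ 0.001,  0.   ,  0.002, -0.001,  0.   ,  0.002, -0.001]), 'tau': array([ 1.0000e-03, -9.3583e+01,  3.6670e+00, -4.5418e+01, -4.9000e-02,
        2.0000e-02,  0.0000e+00]), 'position': array([ 279.231, -614.057,  215.761]), 'tcp_rot': array([-0.001,  0.977,  0.212, -0.   ]), 'wrist_force': array([-0.699, -0.73 , -1.121]), 'ft_torque': array([-0.001, -0.023,  0.001]), 'grasp_force': np.float64(0.0), 'grip_width': np.float64(1.001)}
top [ 470.   38. 1269.]
jar_green [(np.float64(0.5), [282.8, 218.4, 24.4, 25.1])]
cap_green [(np.float64(0.91), [282.8, 224.7, 18.6, 18.5])]
jar_blue [(np.float64(0.62), [220.7, 202.8, 32.9, 27.5])]
jar_rust [(np.float64(0.6), [392.4, 216.9, 27.1, 23.2])]
stand [(np.float64(0.88), [374.8, 176.2, 48.2, 104.3])]
dish [(np.float64(0.93), [233.9, 118.7, 55.5, 58.2])]
side [-165.  874.  761.]
jar_green []
cap_green [(np.float64(0.8), [305.8, 208.9, 18.1, 16.3])]
jar_blue [(np.float64(0.66), [260.1, 227.6, 23.1, 31.0])]
jar_rust [(np.float64(0.61), [356.4, 173.0, 22.3, 22.4])]
stand [(np.float64(0.81), [327.6, 172.2, 75.8, 44.3]), (np.float64(0.7), [223.8, 199.0, 49.1, 29.7])]
dish [(np.float64(0.8), [224.3, 199.5, 49.8, 27.4]), (np.float64(0.22), [335.2, 181.5, 8.2, 7.3])]
```

```bash
python3 - <<'E'
import cv2
a=cv2.imread("pics/top0.png")[110:290,200:440];cv2.imwrite("pics/t1.png",cv2.resize(a,None,fx=3.3,fy=3.3,interpolation=cv2.INTER_CUBIC))
a=cv2.imread("pics/side0.png")[130:280,210:410];cv2.imwrite("pics/s1.png",cv2.resize(a,None,fx=4,fy=4,interpolation=cv2.INTER_CUBIC))
E
```

```text
(no output)
```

View pics/t1.png

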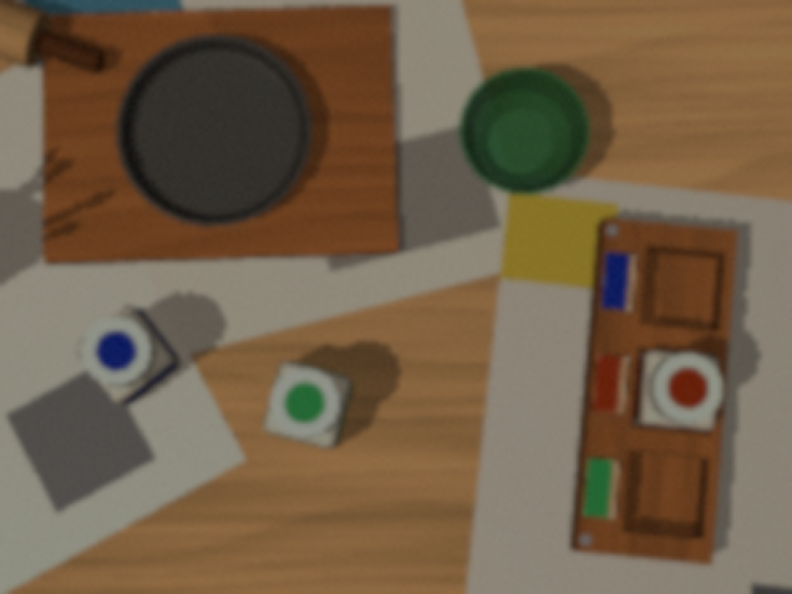

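View pics/s1.png

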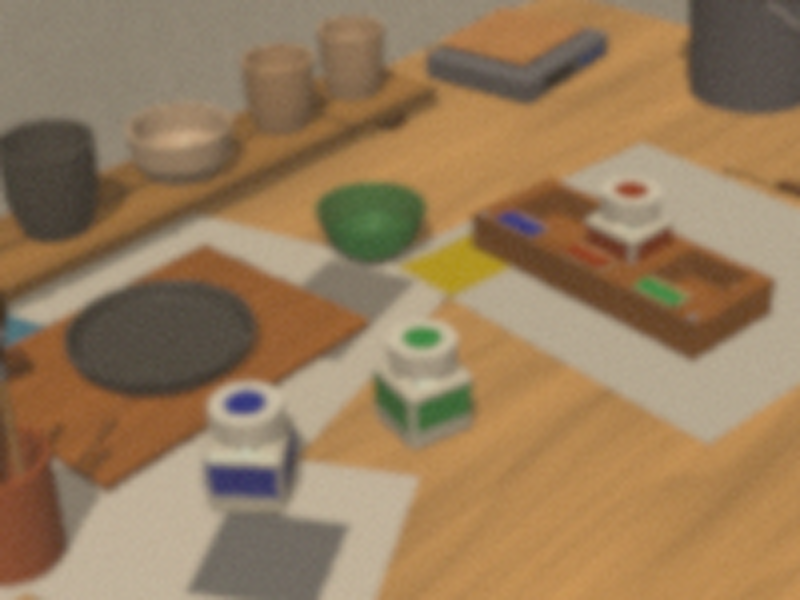

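```bash
cat >> h.py <<'E'
def blobs(img,col):
    h=cv2.cvtColor(cv2.GaussianBlur(img,(3,3),0),cv2.COLOR_BGR2HSV);H,S,V=[h[...,i].astype(int) for i in range(3)]
    m={'blue':(abs(H-118)<14)&(S>110),'green':(abs(H-68)<14)&(S>110),'red':((H<8)|(H>172))&(S>140)}[col]&(V>40)
    n,_,st,c=cv2.connectedComponentsWithStats(m.astype(np.uint8))
    return [(st[i,4],c[i].round(2)) for i in range(1,n) if st[i,4]>=12]
E
python3 - <<'E'
from h import *
for n in("top","side"):
    p=cams.get_image(n)
    for c in('blue','green','red'):
        print(n,c)
        for a,uv in blobs(p['frame'],c):
            print(a,uv,at(p,[uv],87.5)[0,:2].round(1),at(p,[uv],45)[0,:2].round(1))
    if n=='top':
        f=lambda L:np.array(L)/3.3+[200-.35,110-.35]
        print('stand',at(p,f([(602,218),(738,226),(712,562),(575,548)]),40).round(1))
        print('green',at(p,f([(283,362),(352,378),(333,447),(264,430)]),58).round(1))
        print('blue',at(p,f([(140,308),(178,360),(128,403)]),30).round(1))
        print('rust',at(p,f([(642,350),(636,425),(712,430)]),58).round(1))
    else:
        f=lambda L:np.array(L)/4+[210-.375,130-.375]
        print('stand',at(p,f([(556,180),(474,216),(694,330),(772,286)]),40).round(1))
E
```

```text
top blue
99 [385.85 194.49] [ 619.5 -145.7] [ 624.9 -152.4]
84 [234.56 215.89] [562.3 273.9] [565.7 282.3]
4256 [595.2  262.96] [ 427.7 -714.1] [ 426.2 -741.1]
top green
842 [360.29 148.89] [748.9 -76.7] [759.  -80.9]
82 [291.77 231.56] [518.2 115.5] [519.9 118.2]
95 [380.66 257.45] [ 446.  -127.9] [ 445.1 -133.9]
356 [634.87 288.96] [ 356.9 -817.4] [ 352.8 -848.2]
top red
3929 [596.1  170.43] [ 683.9 -734.2] [ 691.6 -762. ]
39 [179.64 181.9 ] [658.4 428.7] [665.1 442.7]
1285 [149.2  235.66] [509.  508.9] [510.4 525.8]
64 [383.42 225.53] [ 533.4 -137.2] [ 535.7 -143.6]
84 [407.86 227.21] [ 528.4 -204.5] [ 530.5 -213.2]
47 [174.47 243.85] [486.1 438.4] [486.7 452.8]
stand [[ 680.5 -143.3   40. ]
 [ 672.7 -262.6   40. ]
 [ 381.2 -231.8   40. ]
 [ 393.7 -114.4   40. ]]
green [[554.  135.4  58. ]
 [540.   76.3  58. ]
 [481.1  92.6  58. ]
 [495.9 151.6  58. ]]
blue [[604.4 264.   30. ]
 [558.3 230.   30. ]
 [520.7 273.5  30. ]]
rust [[ 562.6 -172.7   58. ]
 [ 498.4 -166.1   58. ]
 [ 493.8 -230.8   58. ]]
side blue
113 [445.34   3.58] [  6338.8 -13935.4] [  6749.5 -14870.5]
367 [462.26  50.14] [ 1480.9 -3504.1] [ 1584.9 -3780.5]
113 [410.72  88.85] [ 1073.  -1546.3] [ 1151.2 -1699.1]
161 [454.4   98.73] [  730.7 -1510.7] [  787.3 -1661.3]
487 [444.66 132.88] [ 511.7 -873.6] [ 554.4 -984. ]
21 [269.76 249.52] [494.6 340.1] [536.2 306.4]
side green
270 [414.99  39.62] [ 2298.3 -3913. ] [ 2453.9 -4215.3]
22 [320.5  231.64] [440.  177.8] [478.2 133.8]
side red
50 [387.3 120.4] [ 836.1 -847.4] [ 899.3 -956.1]
51 [404.92 125.88] [ 717.6 -832.4] [ 773.4 -940.2]
669 [220.77 310.94] [411.2 575.5] [447.6 556.6]
16 [241.88 296.19] [410.9 511.2] [447.2 488.3]
stand [[ 659.8 -260.8   40. ]
 [ 675.4 -142.8   40. ]
 [ 388.9 -106.3   40. ]
 [ 373.9 -218.3   40. ]]
```

```bash
cat >> h.py <<'E'
from scipy.optimize import minimize
c_=np.linspace(0,2*np.pi,48,endpoint=False)
SQ=np.array([[1,1],[-1,1],[-1,-1],[1,-1]])*32.
def parts(kind):
    if kind=='stand': return [np.array([[a*59,b*146,z] for z in(0,40) for a,b in((1,1),(-1,1),(-1,-1),(1,-1))],float)]
    cyl=lambda r,a,b:np.r_[np.c_[r*np.cos(c_),r*np.sin(c_),0*c_+a],np.c_[r*np.cos(c_),r*np.sin(c_),0*c_+b]]
    body=np.r_[np.c_[SQ,[58]*4],np.c_[SQ,[6]*4],np.c_[SQ*26/32,[0]*4]]
    return [body,cyl(20.5,58,66),cyl(29,65.5,87.5)]
def sil(p,kind,x,y,yaw,z=0):
    m=np.zeros((400*4,640*4),np.uint8);c,s=np.cos(yaw),np.sin(yaw)
    for P in parts(kind):
        W=P@np.array([[c,s,0],[-s,c,0],[0,0,1]])+[x,y,z]
        h=cv2.convexHull(((proj(p,W)+.5)*4).astype(np.float32))
        cv2.fillConvexPoly(m,np.round(h*16).astype(np.int32),1,shift=4)
    return cv2.resize(m.astype(np.float32),(640,400),interpolation=cv2.INTER_AREA)
def fit(ps,kind,x0,z=0):
    # ps: list of (picture, mask)
    def f(v):
        return sum(np.abs(sil(p,kind,v[0]*10,v[1]*10,v[2]/10,z)-m).sum()/m.sum() for p,m in ps)
    v0=np.array([x0[0]/10,x0[1]/10,x0[2]*10])
    S=np.vstack([v0]+[v0+d for d in np.diag([.5,.5,1.])])
    r=minimize(f,v0,method='Nelder-Mead',options=dict(initial_simplex=S,xatol=.005,fatol=1e-4))
    return r.x*[10,10,.1],r.fun
E
python3 - <<'E'
from h import *
ps={n:cams.get_image(n) for n in("top","side")}
for k,l,x0 in(('jar','jar_green',(518,114,-.25)),('jar','jar_blue',(562,272,.68)),('stand','stand',(532,-188,1.468))):
    L=[]
    for n in ps:
        r=cams.cut_out(ps[n],l)
        r=[d for d in r if d['score']>.4]
        if not r: print('no',l,n);continue
        m=r[0]['mask'].astype(float);L.append((ps[n],m))
        print(l,n,r[0]['extent'],m.sum(),sil(ps[n],k,*x0).sum(),fit(L[-1:],k,x0))
    if len(L)==2: print('both',fit(L,k,x0))
E
```

```text
jar_green top [283.5, 220.4, 25.9, 22.4] 95.0 542.3125 (array([ 5.18007921e+02,  1.12962928e+02, -2.38908230e-01]), np.float64(4.695394736842105))
jar_green side [305.7, 225.3, 21.4, 16.3] 310.0 646.125 (array([520.12411948, 116.12311568,  -0.59653364]), np.float64(0.9669354838709677))
both (array([ 5.18282674e+02,  1.13107411e+02, -2.92327851e-01]), np.float64(5.782756791171477))
jar_blue top [220.5, 202.7, 34.1, 31.2] 630.0 616.1875 (array([564.07563192, 272.55651186,   0.64154368]), np.float64(0.058234126984126985))
jar_blue side [260.8, 228.3, 21.9, 30.6] 643.0 677.1875 (array([560.59240979, 274.49410609,   0.72805984]), np.float64(0.06551321928460342))
both (array([562.8897888 , 273.00641368,   0.68575477]), np.float64(0.15335265002838877))
stand top [373.5, 177.2, 50.3, 105.5] 3334.0 4408.125 (array([ 531.71762677, -188.8331215 ,    1.467218  ]), np.float64(0.34489352129574086))
stand side [328.7, 171.9, 73.0, 44.5] 1361.0 1806.0 (array([ 532.45188019, -189.11991706,    1.47059095]), np.float64(0.34037472446730344))
both (array([ 531.97096401, -188.83777125,    1.46614975]), np.float64(0.6877612491829335))
```

```bash
cat >> h.py <<'E'
def hull(m):
    o=np.zeros(m.shape,np.uint8);pts=np.argwhere(m)[:,::-1].astype(np.int32)
    cv2.fillConvexPoly(o,cv2.convexHull(pts),1);return o>0
E
python3 - <<'E'
from h import *
ps={n:cams.get_image(n) for n in("top","side")}
cu=lambda n,l:([d['mask'] for d in cams.cut_out(ps[n],l) if d['score']>.3]+[np.zeros((400,640),bool)])[0]
J={};S={}
for n in ps:
    a,b=cu(n,'jar_green'),cu(n,'cap_green');J[n]=a|b;print(n,a.sum(),b.sum(),fit([(ps[n],J[n].astype(float))],'jar',(518,114,-.25)))
    m=cu(n,'stand');S[n]=hull(m)
    if n=='side':S[n]|=0
    print(S[n].sum(),fit([(ps[n],S[n].astype(float))],'stand',(532,-188,1.468)))
for D,k,x0 in((J,'jar',(518,114,-.25)),(S,'stand',(532,-188,1.468))):
    print(fit([(ps[n],D[n].astype(float)) for n in ps],k,x0))
E
```

```text
top 28 311 (array([ 5.17179477e+02,  1.14058882e+02, -2.11817188e-01]), np.float64(0.5977138643067846))
4532 (array([ 531.50958927, -189.04441641,    1.46526047]), np.float64(0.03247738305383936))
side 440 234 (array([ 5.18685840e+02,  1.18677877e+02, -2.56464649e-01]), np.float64(0.0634469696969697))Traceback (most recent call last):
  File "<stdin>", line 8, in <module>
numpy._core._exceptions._UFuncOutputCastingError: Cannot cast ufunc 'bitwise_or' output from dtype('int64') to dtype('bool') with casting rule 'same_kind'
```

```bash
cat >> h.py <<'E'
from scipy.spatial.transform import Rotation as Ro
def go(x,y,z,head):
    s=status.state();q=s['tcp_rot'];R=Ro.from_quat(np.r_[q[1:],q[0]]).as_matrix()
    d=R.T@(np.array([x,y,z])-s['position']);h=np.degrees(np.arctan2(R[1,0],R[0,0]))
    print('pos',np.round(s['position'],1),'head %.1f'%h,'tilt',np.round(R[:2,2],4),'F',np.round(s['wrist_force'],1),'grip',round(float(s['grip_width']),3),round(float(s['grasp_force']),1),'t',round(float(s['time']),2),'q7',round(float(s['joint_positions'][6]),2))
    print('delta',d.round(1),'turn %.3f'%(-np.radians((head-h+180)%360-180)),'dist %.0f'%np.linalg.norm(d))
E
python3 -c "
from h import *
go(562.5,273.3,215,116)"
```

```text
pos [ 279.4 -614.4  216.5] head 24.4 tilt [-0.      0.0001] F [-0.3 -0.1 -0.1] grip 1.001 0.0 t 1.6 q7 -0.07
delta [ 625.2 -690.9    1.5] turn -1.598 dist 932
```

>>> {"method": "nudge_tcp", "body": {"ticks": [{"tx": 250, "ty": -276, "turn": -0.64}, {"tx": 250, "ty": -276, "turn": -0.64}, {"tx": 250, "ty": -276, "turn": -0.64}, {"tx": 250, "ty": -276, "turn": -0.64}, {"tx": 250, "ty": -276, "turn": -0.64}, {"tx": 250, "ty": -276, "turn": -0.64}, {"tx": 250, "ty": -276, "turn": -0.64}, {"tx": 250, "ty": -276, "turn": -0.64}, {"tx": 250, "ty": -276, "turn": -0.64}, {"tx": 250, "ty": -276, "turn": -0.64}], "aperture": 1.0, "force": 40}}

```text
time: 2.43
position: [395.0, -253.3, 217.0]
tcp_rot: [0.0, 0.859, 0.512, 0.001]
wrist_force: [1.7, -0.4, 1.1]
grip_width: 1.004
grasp_force: 0.0
```

```bash
python3 -c "
from h import *
go(562.5,273.3,215,116)"
```

```text
pos [ 395.  -253.3  217. ] head 61.5 tilt [0.0012 0.0007] F [ 1.7 -0.4  1.1] grip 1.004 0.0 t 2.43 q7 -0.09
delta [ 542.8 -103.7    2.6] turn -0.951 dist 553
```

>>> {"method": "nudge_tcp", "body": {"ticks": [{"tx": 390, "ty": -74, "turn": -0.68}, {"tx": 390, "ty": -74, "turn": -0.68}, {"tx": 390, "ty": -74, "turn": -0.68}, {"tx": 390, "ty": -74, "turn": -0.68}, {"tx": 390, "ty": -74, "turn": -0.68}, {"tx": 390, "ty": -74, "turn": -0.68}, {"tx": 390, "ty": -74, "turn": -0.68}, {"tx": 390, "ty": -74, "turn": -0.68}, {"tx": 390, "ty": -74, "turn": -0.68}, {"tx": 390, "ty": -74, "turn": -0.68}]}}

```text
time: 3.27
position: [517.0, 122.3, 216.9]
tcp_rot: [-0.0, 0.641, 0.768, 0.001]
wrist_force: [-0.4, 0.3, 0.0]
grip_width: 1.003
grasp_force: 0.0
```

```bash
python3 -c "
from h import *
go(562.5,273.3,150,116)"
```

```text
pos [517.  122.3 216.9] head 100.3 tilt [0.0009 0.0018] F [-0.4  0.3  0. ] grip 1.003 0.0 t 3.27 q7 -0.32
delta [140.3  71.6  67.2] turn -0.275 dist 171
```

>>> {"method": "nudge_tcp", "body": {"ticks": [{"tx": 140, "ty": 72, "tz": 67, "turn": -0.275}, {"tx": 140, "ty": 72, "tz": 67, "turn": -0.275}, {"tx": 140, "ty": 72, "tz": 67, "turn": -0.275}, {"tx": 140, "ty": 72, "tz": 67, "turn": -0.275}, {"tx": 140, "ty": 72, "tz": 67, "turn": -0.275}, {"tx": 140, "ty": 72, "tz": 67, "turn": -0.275}, {"tx": 140, "ty": 72, "tz": 67, "turn": -0.275}, {"tx": 140, "ty": 72, "tz": 67, "turn": -0.275}]}}

```text
time: 3.93
position: [563.0, 266.6, 150.0]
tcp_rot: [0.0, 0.532, 0.847, -0.0]
wrist_force: [-0.3, -1.2, -0.1]
grip_width: 0.997
grasp_force: 0.0
```

```bash
python3 -c "
from h import *
p=cams.get_image('side');cv2.imwrite('pics/s2.png',cv2.resize(p['frame'][160:300,200:360],None,fx=4,fy=4,interpolation=cv2.INTER_CUBIC))
go(562.5,273.3,73,116)"
```

```text
pos [563.2 266.4 150.3] head 115.7 tilt [ 0.0011 -0.0004] F [-0.2 -0.6  0.8] grip 1.0 0.0 t 3.98 q7 -0.37
delta [ 6.5  2.3 77.3] turn -0.005 dist 78
```

View pics/s2.png

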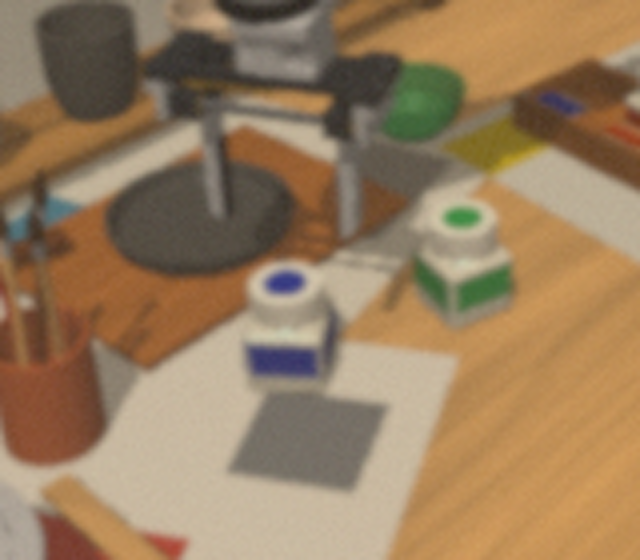

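>>> {"method": "nudge_tcp", "body": {"ticks": [{"tx": 6.5, "ty": 2, "tz": 30}, {"tx": 6.5, "ty": 2, "tz": 60}, {"tx": 6.5, "ty": 2, "tz": 72}, {"tx": 6.5, "ty": 2, "tz": 77}, {"tx": 6.5, "ty": 2, "tz": 77}, {"tx": 6.5, "ty": 2, "tz": 77}]}}

```text
time: 4.48
position: [562.4, 274.6, 73.9]
tcp_rot: [0.0, 0.531, 0.847, 0.001]
wrist_force: [-0.3, -0.2, 0.5]
grip_width: 0.996
grasp_force: 0.0
```

```bash
python3 -c "
from h import *
p=cams.get_image('side')
print(proj(p,[[563.2,266.4,139]]))
go(562.5,273.3,73,116)"
```

```text
[[271.06789096 215.56061083]]
pos [562.5 274.8  74.1] head 115.8 tilt [0.0018 0.0008] F [-0.1  1.   0.8] grip 1.0 0.0 t 4.53 q7 -0.44
delta [-1.4 -0.7  1.1] turn -0.003 dist 2
```

>>> {"method": "nudge_tcp", "body": {"ticks": [{"tz": 0.5}, {"tz": 0.5}, {"tz": 0.5}, {"tz": 0.5}, {"tz": 0.5}, {"tz": 0.5}, {"tz": 0.5}, {"tz": 0.5}, {"tz": 0.5}, {"tz": 0.5}], "aperture": 0, "force": 40}}

```text
time: 5.37
position: [561.9, 274.9, 72.2]
tcp_rot: [0.0, 0.531, 0.847, 0.0]
wrist_force: [1.1, 0.9, 2.0]
grip_width: 0.609
grasp_force: 40.0
```

>>> {"method": "nudge_tcp", "body": {"ticks": [{"tz": -40}, {"tz": -80}, {"tz": -120}, {"tz": -150}, {"tz": -150}, {"tz": -150}]}}

```text
time: 5.87
position: [561.9, 274.7, 222.9]
tcp_rot: [0.001, 0.531, 0.847, 0.001]
wrist_force: [-0.3, -1.0, -5.7]
grip_width: 0.612
grasp_force: 40.0
```

```bash
python3 -c "
from h import *
p=cams.get_image('side');cv2.imwrite('pics/s3.png',cv2.resize(p['frame'][140:280,200:360],None,fx=4,fy=4,interpolation=cv2.INTER_CUBIC))
go(620,-212.5,223,70.7)"
```

```text
pos [561.2 274.1 221.2] head 115.8 tilt [-0.0007 -0.0008] F [ 0.1  0.3 -5.2] grip 0.61 40.0 t 5.92 q7 -0.34
delta [-463.6 -159.    -1.5] turn 0.788 dist 490
```

View pics/s3.png

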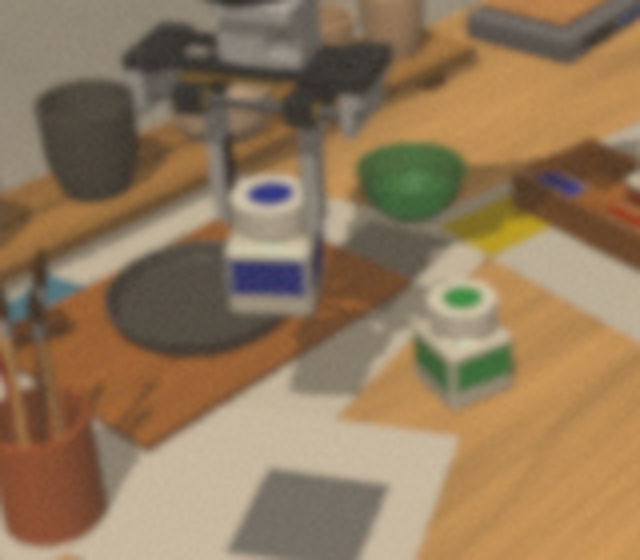

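>>> {"method": "nudge_tcp", "body": {"ticks": [{"tx": -340, "ty": -117, "turn": 0.58}, {"tx": -340, "ty": -117, "turn": 0.58}, {"tx": -340, "ty": -117, "turn": 0.58}, {"tx": -340, "ty": -117, "turn": 0.58}, {"tx": -340, "ty": -117, "turn": 0.58}, {"tx": -340, "ty": -117, "turn": 0.58}, {"tx": -340, "ty": -117, "turn": 0.58}, {"tx": -340, "ty": -117, "turn": 0.58}, {"tx": -340, "ty": -117, "turn": 0.58}, {"tx": -340, "ty": -117, "turn": 0.58}]}}

```text
time: 6.75
position: [603.2, -90.1, 219.0]
tcp_rot: [-0.001, 0.754, 0.657, -0.002]
wrist_force: [-0.2, -0.2, -4.2]
grip_width: 0.609
grasp_force: 40.0
```

```bash
python3 -c "
from h import *
go(619.5,-212.5,180,70.7)"
```

```text
pos [603.2 -90.1 219. ] head 82.1 tilt [-0.0045 -0.0021] F [-0.2 -0.2 -4.2] grip 0.609 40.0 t 6.75 q7 -0.24
delta [-118.9   33.1   39.2] turn 0.200 dist 130
```

>>> {"method": "nudge_tcp", "body": {"ticks": [{"tx": -50, "ty": 14, "tz": 20, "turn": 0.1}, {"tx": -90, "ty": 25, "tz": 35, "turn": 0.18}, {"tx": -119, "ty": 33, "tz": 39, "turn": 0.2}, {"tx": -119, "ty": 33, "tz": 39, "turn": 0.2}, {"tx": -119, "ty": 33, "tz": 39, "turn": 0.2}, {"tx": -119, "ty": 33, "tz": 39, "turn": 0.2}, {"tx": -119, "ty": 33, "tz": 39, "turn": 0.2}]}}

```text
time: 7.33
position: [621.4, -203.2, 181.7]
tcp_rot: [-0.001, 0.813, 0.582, -0.0]
wrist_force: [0.7, 0.5, -4.7]
grip_width: 0.613
grasp_force: 40.0
```

```bash
cat > m.py <<'E'
from h import *
import sys
name,x0,y0,yaw0,zoff=sys.argv[1],*map(float,sys.argv[2:6])
z=status.state()['position'][2]-zoff
ps={n:cams.get_image(n) for n in("top","side")};L=[]
for n in ps:
    m=np.zeros((400,640),bool)
    for l in {'blue':['jar_blue'],'green':['jar_green','cap_green'],'rust':['jar_rust']}[name]:
        for d in cams.cut_out(ps[n],l)[:1]:
            if d['score']>.3: m|=d['mask']
    if m.sum()<150: print('no',n);continue
    L.append((ps[n],m.astype(float)));r=fit(L[-1:],'jar',(x0,y0,yaw0),z);print(n,m.sum(),r[0][:2].round(1),'yaw',np.degrees(r[0][2]).round(1),round(r[1],3))
n='side';u=proj(ps[n],[[x0,y0,60]])[0].astype(int)
cv2.imwrite(sys.argv[6],cv2.resize(ps[n]['frame'][u[1]-75:u[1]+75,u[0]-80:u[0]+80],None,fx=4,fy=4,interpolation=cv2.INTER_CUBIC))
E
python3 m.py blue 619.5 -212.5 -.1 72.2 pics/s4.png; python3 -c "
from h import *
go(619.5,-212.5,180,70.7)"
```

```text
top 1034 [503.9  22.6] yaw -155.5 1.611
side 403 [ 624.9 -206.3] yaw 12.6 0.214
pos [ 622.  -203.6  183. ] head 71.2 tilt [0.0001 0.0001] F [-0.4 -0.6 -4.7] grip 0.611 40.0 t 7.53 q7 -0.25
delta [-9.3  0.5  3. ] turn 0.009 dist 10
```

View pics/s4.png

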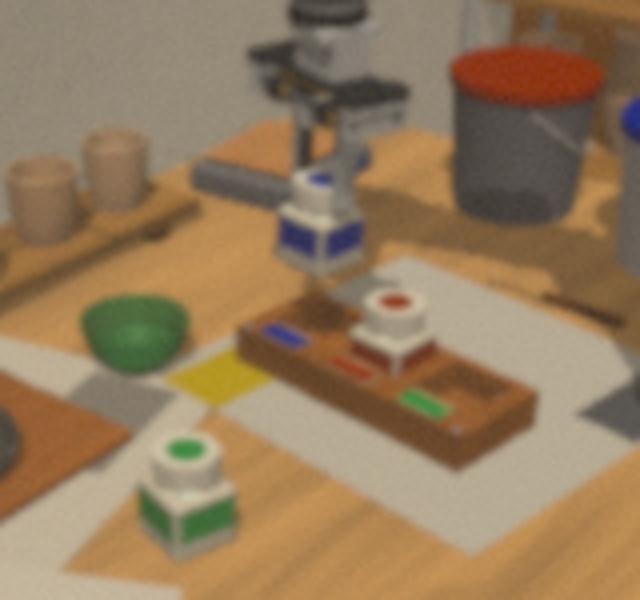

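>>> {"method": "nudge_tcp", "body": {"ticks": [{"tx": -9.3, "ty": 0.5, "tz": 30, "turn": 0.009}, {"tx": -9.3, "ty": 0.5, "tz": 55, "turn": 0.009}, {"tx": -9.3, "ty": 0.5, "tz": 62, "turn": 0.009}, {"tx": -9.3, "ty": 0.5, "tz": 62, "turn": 0.009}, {"tx": -9.3, "ty": 0.5, "tz": 62, "turn": 0.009}, {"tx": -9.3, "ty": 0.5, "tz": 62, "turn": 0.009}]}}

```text
time: 8.03
position: [620.4, -213.2, 122.6]
tcp_rot: [0.001, 0.816, 0.578, 0.001]
wrist_force: [0.4, 0.4, -3.1]
grip_width: 0.611
grasp_force: 40.0
```

```bash
python3 m.py blue 619.5 -212.5 -.1 72.2 pics/s5.png; python3 -c "
from h import *
go(619.5,-212.5,120,70.7)"
```

```text
top 201 [ 625.2 -192.3] yaw -48.8 2.261
side 348 [ 620.7 -212.5] yaw 18.8 0.268
pos [ 620.  -213.6  122.1] head 70.6 tilt [ 0.0015 -0.0004] F [-1.2 -1.4 -5.1] grip 0.613 40.0 t 8.23 q7 -0.26
delta [ 0.8 -0.8  2.1] turn -0.001 dist 2
```

View pics/s5.png

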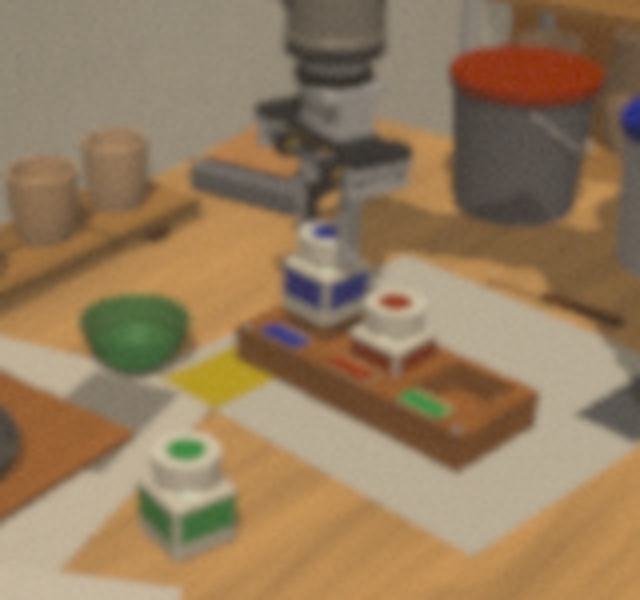

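>>> {"method": "nudge_tcp", "body": {"ticks": [{"tx": 0.8, "ty": -0.8, "tz": 5}, {"tx": 0.8, "ty": -0.8, "tz": 9}, {"tx": 0.8, "ty": -0.8, "tz": 13}, {"tx": 0.8, "ty": -0.8, "tz": 16}, {"tx": 0.8, "ty": -0.8, "tz": 18}, {"tx": 0.8, "ty": -0.8, "tz": 18}]}}

```text
time: 8.73
position: [618.6, -212.4, 102.3]
tcp_rot: [-0.0, 0.816, 0.578, -0.0]
wrist_force: [-0.3, -0.0, -4.1]
grip_width: 0.609
grasp_force: 40.0
```

```bash
python3 -c "
from h import *
go(619.5,-212.5,81,70.7)"
```

```text
pos [ 618.6 -212.4  102.3] head 70.6 tilt [-0.0009  0.0004] F [-0.3 -0.  -4.1] grip 0.609 40.0 t 8.73 q7 -0.27
delta [ 0.2  0.9 21.3] turn -0.001 dist 21
```

>>> {"method": "nudge_tcp", "body": {"ticks": [{"tx": 0.2, "ty": 0.5, "tz": 6}, {"tx": 0.2, "ty": 0.5, "tz": 11}, {"tx": 0.2, "ty": 0.5, "tz": 15}, {"tx": 0.2, "ty": 0.5, "tz": 18}, {"tx": 0.2, "ty": 0.5, "tz": 20}, {"tx": 0.2, "ty": 0.5, "tz": 21.5}, {"tx": 0.2, "ty": 0.5, "tz": 22.5}, {"tx": 0.2, "ty": 0.5, "tz": 22.5}]}}

```text
time: 9.4
position: [619.6, -212.2, 80.7]
tcp_rot: [-0.0, 0.816, 0.578, 0.0]
wrist_force: [-0.8, 0.5, -2.6]
grip_width: 0.606
grasp_force: 40.0
```

```bash
python3 -c "
from h import *
go(619.5,-212.5,81,70.7)"
```

```text
pos [ 619.6 -212.2   80.7] head 70.6 tilt [0.0001 0.0002] F [-0.8  0.5 -2.6] grip 0.606 40.0 t 9.4 q7 -0.28
delta [-0.3  0.  -0.3] turn -0.001 dist 0
```

>>> {"method": "nudge_tcp", "body": {"ticks": [{}, {}, {}, {}, {}, {"tz": -15}, {"tz": -55}, {"tz": -95}, {"tz": -135}, {"tz": -140}], "aperture": 0.76, "force": 40}}

```text
time: 10.23
position: [622.2, -213.0, 228.1]
tcp_rot: [0.004, 0.816, 0.578, 0.003]
wrist_force: [0.7, -0.4, 0.6]
grip_width: 0.761
grasp_force: 0.0
```

```bash
python3 -c "
from h import *
go(518.3,115.3,200,60)"
```

```text
pos [ 622.2 -213.   228.1] head 70.6 tilt [ 0.0088 -0.0026] F [ 0.7 -0.4  0.6] grip 0.761 0.0 t 10.23 q7 -0.23
delta [ 275.2 -207.2   26.4] turn 0.185 dist 345
```

>>> {"method": "nudge_tcp", "body": {"ticks": [{"tx": 275, "ty": -207, "tz": 26, "turn": 0.185}, {"tx": 275, "ty": -207, "tz": 26, "turn": 0.185}, {"tx": 275, "ty": -207, "tz": 26, "turn": 0.185}, {"tx": 275, "ty": -207, "tz": 26, "turn": 0.185}, {"tx": 275, "ty": -207, "tz": 26, "turn": 0.185}, {"tx": 275, "ty": -207, "tz": 26, "turn": 0.185}, {"tx": 275, "ty": -207, "tz": 26, "turn": 0.185}, {"tx": 275, "ty": -207, "tz": 26, "turn": 0.185}, {"tx": 275, "ty": -207, "tz": 26, "turn": 0.185}, {"tx": 275, "ty": -207, "tz": 26, "turn": 0.185}], "aperture": 1.0, "force": 40}}

```text
time: 11.07
position: [514.1, 119.5, 194.6]
tcp_rot: [-0.0, 0.864, 0.503, 0.0]
wrist_force: [0.6, 0.2, -0.4]
grip_width: 0.998
grasp_force: 0.0
```

>>> {"method": "nudge_tcp", "body": {"ticks": [{}, {}, {}, {}]}}

```text
time: 11.4
position: [515.8, 114.4, 194.5]
tcp_rot: [0.0, 0.866, 0.499, 0.0]
wrist_force: [-0.3, 0.0, 1.0]
grip_width: 1.001
grasp_force: 0.0
```

```bash
python3 -c "
from h import *
p=cams.get_image('top')
for c in('blue','red'): print(c,[(a,at(p,[uv],95.5)[0,:2].round(1)) for a,uv in blobs(p['frame'],c) if 370<uv[0]<420])
go(518.2,115.5,73,60)"
```

```text
blue [(np.int32(101), array([ 618.8, -144.3])), (np.int32(79), array([ 619.9, -212.3]))]
red [(np.int32(61), array([ 532.3, -136.1])), (np.int32(83), array([ 528., -203.]))]
pos [515.7 114.5 194.5] head 59.9 tilt [-0.     -0.0001] F [-0.5 -0.5 -0.3] grip 1.001 0.0 t 11.45 q7 -0.99
delta [  2.1   1.7 121.5] turn -0.001 dist 122
```

>>> {"method": "nudge_tcp", "body": {"ticks": [{"tx": 2, "ty": 1.7, "tz": 40}, {"tx": 2, "ty": 1.7, "tz": 80}, {"tx": 2, "ty": 1.7, "tz": 105}, {"tx": 2, "ty": 1.7, "tz": 117}, {"tx": 2, "ty": 1.7, "tz": 121}, {"tx": 2, "ty": 1.7, "tz": 121.5}, {"tx": 2, "ty": 1.7, "tz": 121.5}, {"tx": 2, "ty": 1.7, "tz": 121.5}]}}

```text
time: 12.12
position: [518.9, 116.7, 74.6]
tcp_rot: [0.0, 0.866, 0.5, 0.001]
wrist_force: [-0.1, 0.2, 1.0]
grip_width: 1.0
grasp_force: 0.0
```

```bash
python3 -c "
from h import *
go(518.2,115.5,73,60)"
```

```text
pos [518.9 116.7  74.6] head 60.0 tilt [0.0023 0.0005] F [-0.1  0.2  1. ] grip 1.0 0.0 t 12.12 q7 -1.09
delta [-1.4  0.   1.6] turn 0.000 dist 2
```

>>> {"method": "nudge_tcp", "body": {"ticks": [{}, {}, {}, {}, {}, {}, {}, {}, {}], "aperture": 0, "force": 40}}

```text
time: 12.87
position: [518.1, 116.4, 73.1]
tcp_rot: [0.0, 0.866, 0.5, 0.0]
wrist_force: [2.4, -0.3, 0.6]
grip_width: 0.612
grasp_force: 40.0
```

```bash
python3 -c "
from h import *
go(440.3,-193.7,200,68.2)"
```

```text
pos [518.1 116.4  73.1] head 60.0 tilt [0.0003 0.    ] F [ 2.4 -0.3  0.6] grip 0.612 40.0 t 12.87 q7 -1.09
delta [-307.5   87.6 -126.9] turn -0.143 dist 344
```

>>> {"method": "nudge_tcp", "body": {"ticks": [{"tz": -40}, {"tz": -80}, {"tz": -115}, {"tz": -127}, {"tz": -127}, {"tx": -77, "ty": 22, "tz": -127, "turn": -0.036}, {"tx": -115, "ty": 33, "tz": -127, "turn": -0.05}, {"tx": -153, "ty": 44, "tz": -127, "turn": -0.07}, {"tx": -191, "ty": 55, "tz": -127, "turn": -0.09}, {"tx": -229, "ty": 66, "tz": -127, "turn": -0.11}]}}

```text
time: 13.7
position: [465.7, -87.4, 197.9]
tcp_rot: [-0.001, 0.837, 0.548, -0.001]
wrist_force: [2.0, -0.4, -3.5]
grip_width: 0.613
grasp_force: 40.0
```

```bash
python3 -c "
from h import *
go(440.3,-193.7,170,68.2)"
```

```text
pos [465.7 -87.4 197.9] head 66.4 tilt [-0.0029  0.0004] F [ 2.  -0.4 -3.5] grip 0.613 40.0 t 13.7 q7 -0.42
delta [-107.5   19.3   27.9] turn -0.031 dist 113
```

>>> {"method": "nudge_tcp", "body": {"ticks": [{"tx": -40, "ty": 7, "tz": 10, "turn": -0.02}, {"tx": -75, "ty": 13, "tz": 20, "turn": -0.031}, {"tx": -98, "ty": 18, "tz": 26, "turn": -0.031}, {"tx": -100, "ty": 18, "tz": 28, "turn": -0.031}, {"tx": -100, "ty": 18, "tz": 28, "turn": -0.031}, {"tx": -100, "ty": 18, "tz": 28, "turn": -0.031}, {"tx": -100, "ty": 18, "tz": 28, "turn": -0.031}]}}

```text
time: 14.28
position: [444.2, -183.3, 171.4]
tcp_rot: [-0.001, 0.828, 0.561, -0.0]
wrist_force: [0.2, -0.1, -2.2]
grip_width: 0.613
grasp_force: 40.0
```

```bash
python3 m.py green 440.3 -193.7 -.105 73.1 pics/s6.png; python3 -c "
from h import *
go(440.3,-193.7,120,68.2)"
```

```text
top 317 [ 448.7 -155.8] yaw -0.3 1.222
side 351 [ 443.1 -181.7] yaw 3.8 0.614
pos [ 444.3 -184.1  172.1] head 68.2 tilt [ 0.0002 -0.0001] F [-0.6  0.  -3.4] grip 0.619 40.0 t 14.58 q7 -0.19
delta [-10.4  -0.2  52.1] turn -0.001 dist 53
```

View pics/s6.png

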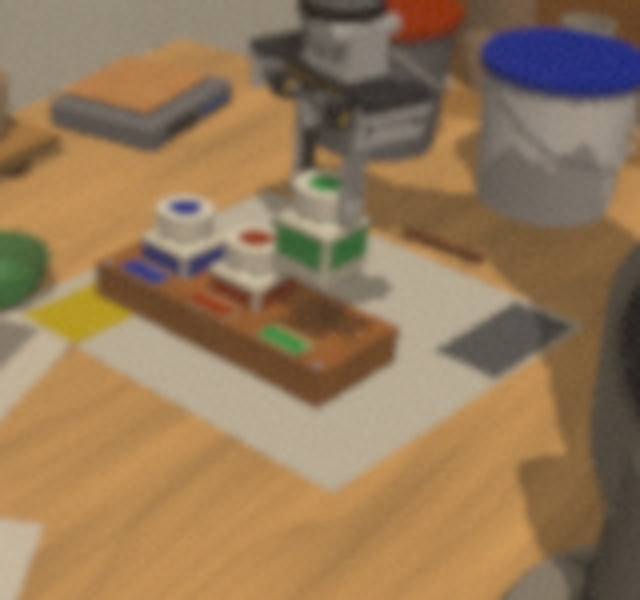

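>>> {"method": "nudge_tcp", "body": {"ticks": [{"tx": -10, "tz": 25}, {"tx": -10, "tz": 42}, {"tx": -10, "tz": 50}, {"tx": -10, "tz": 50}, {"tx": -10, "tz": 50}, {"tx": -10, "tz": 50}]}}

```text
time: 15.08
position: [441.1, -193.7, 122.9]
tcp_rot: [0.0, 0.828, 0.56, 0.0]
wrist_force: [-0.7, -1.3, -3.6]
grip_width: 0.613
grasp_force: 40.0
```

```bash
python3 -c "
from h import *
go(440.3,-193.7,103,68.2)"
```

```text
pos [ 441.1 -193.7  122.9] head 68.1 tilt [ 0.0011 -0.0002] F [-0.7 -1.3 -3.6] grip 0.613 40.0 t 15.08 q7 -0.19
delta [-0.3 -0.8 19.9] turn -0.001 dist 20
```

>>> {"method": "nudge_tcp", "body": {"ticks": [{"tx": -0.3, "ty": -0.8, "tz": 5}, {"tx": -0.3, "ty": -0.8, "tz": 9}, {"tx": -0.3, "ty": -0.8, "tz": 13}, {"tx": -0.3, "ty": -0.8, "tz": 16}, {"tx": -0.3, "ty": -0.8, "tz": 19}, {"tx": -0.3, "ty": -0.8, "tz": 20}]}}

```text
time: 15.58
position: [439.4, -193.7, 101.5]
tcp_rot: [-0.0, 0.828, 0.56, -0.0]
wrist_force: [-1.3, -0.4, -3.4]
grip_width: 0.614
grasp_force: 40.0
```

```bash
python3 -c "
from h import *
go(440.3,-193.7,81.8,68.2)"
```

```text
pos [ 439.4 -193.7  101.5] head 68.1 tilt [-0.0005  0.0003] F [-1.3 -0.4 -3.4] grip 0.614 40.0 t 15.58 q7 -0.21
delta [ 0.4  0.9 19.7] turn -0.002 dist 20
```

>>> {"method": "nudge_tcp", "body": {"ticks": [{"tz": 6}, {"tz": 11}, {"tz": 15}, {"tz": 18}, {"tz": 19.5}, {"tz": 20.3}, {"tz": 20.8}, {"tz": 20.8}, {"tz": 20.8}]}}

```text
time: 16.33
position: [439.7, -193.9, 81.3]
tcp_rot: [0.0, 0.829, 0.56, 0.0]
wrist_force: [-0.6, 0.9, -2.7]
grip_width: 0.618
grasp_force: 40.0
```

```bash
python3 -c "
from h import *
p=cams.get_image('top');p2=cams.get_image('side')
go(440.3,-193.7,81,68.2)
for c in('blue','red'):
  print(c,[(a,at(p,[uv],95.5)[0,:2].round(1)) for a,uv in blobs(p['frame'],c) if 370<uv[0]<420])
print(proj(p2,[[619.9,-212.3,95.5],[528,-203,95.5]]))
cv2.imwrite('pics/s7.png',cv2.resize(p2['frame'][90:200,310:430],None,fx=5,fy=5,interpolation=cv2.INTER_CUBIC))"
```

```text
pos [ 439.6 -193.9   81.3] head 68.1 tilt [ 0.0003 -0.0001] F [-0.6  0.6 -3.9] grip 0.612 40.0 t 16.43 q7 -0.22
delta [0.4 0.6 0.3] turn -0.002 dist 1
blue [(np.int32(99), array([ 618.5, -144.5])), (np.int32(83), array([ 620.3, -212.4]))]
red [(np.int32(65), array([ 532.7, -136.1])), (np.int32(70), array([ 528.3, -201.1]))]
[[349.75166394 169.53121694]
 [367.27803746 177.15855306]]
```

View pics/s7.png

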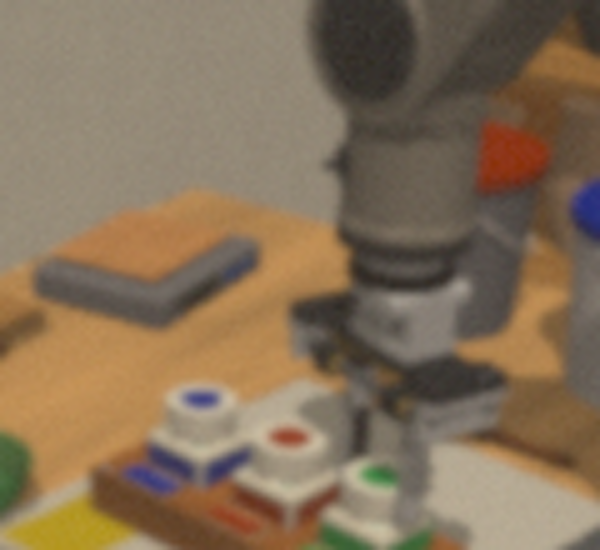

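>>> {"method": "nudge_tcp", "body": {"ticks": [{"tz": 0.6}, {"tz": 1.2}, {"tz": 1.2}, {"tz": 1.2}, {"tz": 1.2}]}}

```text
time: 16.85
position: [440.3, -193.6, 80.7]
tcp_rot: [0.0, 0.828, 0.56, 0.0]
wrist_force: [-1.1, 3.6, 11.2]
grip_width: 0.617
grasp_force: 40.0
```

```bash
python3 -c "
from h import *
go(439.7,-193.7,80.5,68.2)
print(status.state()['ft_torque'])"
```

```text
pos [ 440.3 -193.6   80.7] head 68.1 tilt [ 0.0013 -0.0002] F [-1.1  3.6 11.2] grip 0.617 40.0 t 16.85 q7 -0.22
delta [-0.3 -0.5  0.2] turn -0.001 dist 1
[ 0.82508403  0.55819874 -0.01965143]
```

>>> {"method": "nudge_tcp", "body": {"ticks": [{"turn": -0.08}, {"turn": -0.16}, {"tz": -0.3, "turn": -0.24}, {"tz": -0.5, "turn": -0.32}, {"tz": -0.8, "turn": -0.4}, {"tz": -1, "turn": -0.48}, {"tz": -1.3, "turn": -0.56}, {"tz": -1.5, "turn": -0.64}, {"tz": -1.5, "turn": -0.64}]}}

```text
time: 17.6
position: [440.2, -193.9, 82.0]
tcp_rot: [0.001, 0.609, 0.793, 0.0]
wrist_force: [0.5, 1.4, 6.2]
grip_width: 0.613
grasp_force: 40.0
```

```bash
python3 -c "
from h import *
go(439.7,-193.7,80.5,142.2)
print(status.state()['ft_torque'])"
```

```text
pos [ 440.2 -193.9   82. ] head 105.0 tilt [ 0.0013 -0.0002] F [0.5 1.4 6.2] grip 0.613 40.0 t 17.6 q7 0.36
delta [ 0.3 -0.4  1.5] turn -0.649 dist 2
[ 0.13124339 -0.22984822  0.04440722]
```

>>> {"method": "nudge_tcp", "body": {"ticks": [{"turn": -0.08}, {"tz": -0.2, "turn": -0.16}, {"tz": -0.4, "turn": -0.24}, {"tz": -0.6, "turn": -0.32}, {"tz": -0.8, "turn": -0.4}, {"tz": -1, "turn": -0.48}, {"tz": -1, "turn": -0.56}, {"tz": -1, "turn": -0.64}, {"tz": -1, "turn": -0.65}, {"tz": -1, "turn": -0.65}]}}

```text
time: 18.43
position: [440.2, -193.9, 83.1]
tcp_rot: [0.001, 0.326, 0.945, 0.0]
wrist_force: [-1.1, 2.0, 9.5]
grip_width: 0.616
grasp_force: 40.0
```

```bash
python3 -c "
from h import *
go(439.7,-193.7,80.5,142.2)
print(status.state()['ft_torque'])"
```

```text
pos [ 440.2 -193.9   83.1] head 141.9 tilt [ 0.0012 -0.0003] F [-1.1  2.   9.5] grip 0.616 40.0 t 18.43 q7 0.95
delta [ 0.5 -0.1  2.6] turn -0.005 dist 3
[0.35665852 0.09297639 0.05617849]
```

>>> {"method": "nudge_tcp", "body": {"ticks": [{"tz": -2}, {"tz": -4}, {"tz": -5}, {"tz": -5}, {"tz": -5}]}}

```text
time: 18.85
position: [439.5, -193.9, 87.5]
tcp_rot: [0.0, 0.326, 0.945, -0.0]
wrist_force: [-0.5, -0.6, -0.6]
grip_width: 0.615
grasp_force: 40.0
```

```bash
python3 -c "
from h import *
go(439.7,-193.7,80.5,142.2)
for n in('top','side'):
  p=cams.get_image(n);print(n,[(a,uv) for a,uv in blobs(p['frame'],'green')])
go(439.7,-193.7,80.5,142.2)"
```

```text
pos [ 439.5 -193.9   87.5] head 142.0 tilt [ 0.0001 -0.0001] F [-0.5 -0.6 -0.6] grip 0.615 40.0 t 18.85 q7 0.95
delta [-0.   0.2  7. ] turn -0.004 dist 7
top [(np.int32(827), array([360.54, 148.98])), (np.int32(74), array([380.5 , 259.05])), (np.int32(394), array([635.14, 289.71]))]
side [(np.int32(224), array([414.79,  36.82])), (np.int32(156), array([487.04,  49.26]))]
pos [ 439.5 -193.8   87.4] head 142.0 tilt [-0.0001  0.0001] F [ 0.3 -0.2  0. ] grip 0.612 40.0 t 18.95 q7 0.95
delta [-0.1  0.2  6.9] turn -0.003 dist 7
```

>>> {"method": "nudge_tcp", "body": {"ticks": [{"tz": -4}, {"tz": -10}, {"tz": -18}, {"tz": -25}, {"tz": -28}, {"tz": -28}, {"tz": -28}, {"tz": -28}]}}

```text
time: 19.62
position: [439.4, -193.9, 115.4]
tcp_rot: [-0.0, 0.325, 0.946, 0.0]
wrist_force: [-1.0, -0.8, -0.3]
grip_width: 0.615
grasp_force: 40.0
```

```bash
python3 -c "
from h import *
go(440,-193.7,115,142.2)
p=cams.get_image('side');cv2.imwrite('pics/s8.png',cv2.resize(p['frame'][140:220,320:440],None,fx=6,fy=6,interpolation=cv2.INTER_CUBIC))"
```

```text
pos [ 439.4 -193.9  115.4] head 142.0 tilt [-0.0002  0.0001] F [-1.  -0.8 -0.3] grip 0.615 40.0 t 19.62 q7 0.99
delta [-0.4  0.5  0.4] turn -0.003 dist 1
```

View pics/s8.png

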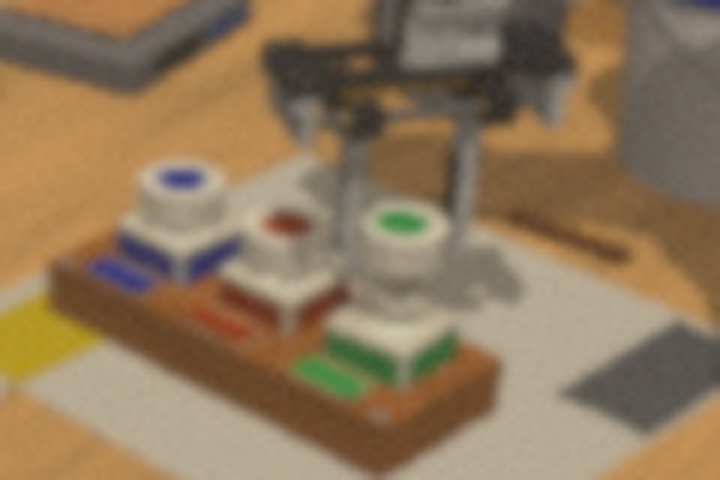

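The picture shows the green cap held at (403,240), level and above the open neck. The green jar is down in its well at (395,345), and the blue and rust-red jars are seated.

```bash
python3 -c "
from cell import bot
print(bot.job_done())"
```

```text
the job is handed in; nothing more can be done
None
```

The job is handed in, result not reported: the blue and green jars stand in their own wells, and the unscrewed green cap is held level about 20 mm above the green jar's mouth; the rust-red jar stayed in its well and I saw nothing else disturbed.

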